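# Isolate the hitch test stand, unlatch the coupler and hold the tongue off the ball

## Robot

A 6-joint arm with a two-finger parallel gripper is mounted at the origin on a cart in front of the work surface, level with it; the furniture and walls round the work are solid. World frame = base frame: x ahead of the robot, y to its left, z up, the work surface at z = 0. Lengths are in m, angles in rad, forces in N, time in s.
With the tool pointing down it reaches from about 0.35 to 0.725 m from the base axis. Payload 4.3 kg.
Tool frame: the origin (TCP) lies at the centre of the arm's flange, where the gripper is bolted on; the fingertips stand 173 mm ahead of it and the grasp point (between the pads) lies 155 mm ahead of it; z points along the fingers, y is the line along which they close (so a half turn about z gives the same grasp; the last joint's range is limited). The gripper opens to 85 mm and grips with 20 to 120 N. Pads are 22 mm wide; open, the fingers measure 114 mm over their backs; the gripper's body (76 mm by 85 mm) begins 54 mm behind the grasp point. The pads swing forward as they close: fully open they stand 13 mm farther back than shut.
Start: joints at [1.193, 0.377, 0.081, 1.274, 0, 1.46], TCP at [0.152, 0.555, 0.405] pointing down, gripper open.
Joint ranges: [-2.72, 2.72], [-0.84, 1.66], [-1.02, 1.22], [-1.77, 2.12], [-1.37, 1.28], [-3.14, 3.14]. Speed limits (rad/s): [2.57, 2.57, 3.14, 3.14, 3.14, 3.14].

## Interface

Orientations are given as a unit quaternion [x, y, z, w].
In Python, from bench import env gives the robot as it stands. The module is installed in compiled form; this text tells all that it offers. Calls block until the motion is done:
- env.move_pose(position, orientation): joint-space move of the TCP to a pose.
- env.movel(position, rotation=None, speed=0.15): straight line of the TCP; rotation=None keeps the orientation; speed is the mean speed in m/s.
- env.goto_joints(angles): joint-space move.
- env.command_gripper(opening, newtons=None): opening from 0.0 (shut) to 1.0 (fully open); newtons is the grip in N (None keeps the last); returns when the fingers have stopped.
- env.wait(seconds).
- env.ik(position, orientation): joint angles nearest the present ones, or None.
- env.state(): the state.
- env.camera(name): name is "side" or "top"; returns a dict with "frame" (480x640x3 uint8, red, green, blue), "K" (3x3 intrinsics, pixels), "D" ([k1, k2, p1, p2, k3] as OpenCV has them; the pictures are not rectified), "origin" and "attitude" of the camera in the world. Camera axes: x right, y up, looking along -z (the intrinsics and any distortion apply to the point x, -y, -z); pixel columns grow to the right and rows downward; lengths in m; the calibration is good to about 2 mm. A picture is of the moment at which its call begins. There is no depth.
A pose or a line that the arm cannot do raises env.IKError and nothing moves.
- env.sign_off(): hands the job in; it is judged then, once.
The state is a dict: "time": time; "joints": joint angles; "dq": joint speeds; "effort": joint torques, N m; "tool_pos": TCP position; "eef_rot": TCP orientation; "contact_force": force on the tool from outside, world axes, zero at the start; "ft_torque": the same for the moment, N m; "finger_gap": opening from 0.0 (shut) to 1.0 (fully open); "grasp_force": force on a finger pad.
Only numpy, scipy, OpenCV 4.12 (cv2) and the standard library are available. Lean on these libraries where they do the work, as an engineer would, in place of code of your own. Each camera call takes 0.05 s, during which the arm holds its last target. There are 200 camera calls.

## Task

The tow ball on the hitch test stand is due for wiping and greasing. First turn the red isolator handle on the switch box from on to off; only then pull the coupler's orange latch knob out sideways against its spring while the tongue is still down, and lift the tongue off the ball. Finish while holding the tongue up in your gripper with its socket clear above the top of the ball, carried by nothing else, and leave the loose things round about where they stand.

Things in the scene. Friction and masses are not known exactly. Their poses are not given: they have to be found in the camera images.
- stand: Hitch test stand, fixed on the bench: grey base plate 120 x 250 x 12 mm with a black ribbed drive drum, a steel tow ball 49 mm across on it, and a grey clevis. Origin under the plate's middle, at bench height; y runs from ball to clevis, z up, -x is the side where the latch knob sticks out and the way it is pulled. Ball centre at (0, -85, 165) mm, the tongue's pivot at (0, 95, 165) mm.
- tongue: Blue 36 mm square tube with a round aluminium socket (73 mm across, top 199 mm above the bench) over the ball and a latch block on the socket's -x side; about 0.9 kg. Origin on its pivot, 180 mm from the ball; axes as the stand's when down. Swings freely up about the stand's x, from level on the ball to 0.6 rad, and drops when let go.
- socket_mouth (a point): Middle of the socket's open lower rim; 153 mm above the bench when the tongue is down.
- ball_top (a point): Highest point of the tow ball, fixed, 189 mm above the bench.
- latch (a joint): How far the latch is pulled out, m: 0 in, its pin caught under the ball so that the tongue rises only about 2 mm; from 0.014 the pin is clear of the ball; 0.018 is the stop. The spring draws it back with about 5 N at 0, 12 N at the stop.
- latch_knob (a point): Middle of the orange latch knob's grip: a cylinder 24 mm thick, 36 mm long along the stand's x, with a 33 mm rim at its outer end; 145 mm above the bench and, latch in, 96 mm to -x of the ball's centre. Between grip and latch block (21 mm) lies a 19 mm threaded barrel. Moves and tilts with the tongue; axes as the tongue's.
- isolator (a joint): Angle of the red handle, rad: 0 = on, 1.57 = off, growing anticlockwise seen from above. Snap action: let go clearly short of the middle (0.79) it springs back to on, clearly past it on to off; turning it takes at most 0.1 N m.
- isolator_grip (a point): Point on the turning axis of the red isolator handle, 9 mm below its top, 87 mm above the bench. The handle is an upright bar 13 mm thick, 62 mm long (from 25 mm behind the axis to 37 mm ahead) and 27 mm high on a round foot; x points along the bar to its white mark, z up.
- switch_box: Grey switch box, 85 x 85 x 60 mm with a yellow top plate, fixed to the bench. Origin under its middle; at on the handle points along its x, at off along its y. An open carton with walls 250 mm high stands at least 70 mm to the left of its middle, a steel fixture with a lever 210 mm high to its right; shelves begin 390 mm above the bench behind it, over the stand's clevis end.
- grease_tube: Yellow grease cartridge, 50 mm thick, 151 mm tall, standing; loose. Origin under its middle.
- tape_roll: Roll of brown tape, 101 mm across, 48 mm high; loose. Origin under its middle.
- stop_plate: Steel plate with two holes, 40 x 64 x 12 mm; loose. Origin under its middle.
- star_disc: Toothed black disc, 64 mm across, 9 mm high; loose. Origin under its middle.
- brush: Flat brush with a wooden handle, 182 x 46 x 11 mm, lying; loose. Origin under its middle.

How it is judged:
On the way, in this order (a step that is already met when the one before it is completed fails the run):
1. the isolator handle is turned to off, with the latch still in and the tongue down (value of joint isolator above 1.4 rad and value of joint latch below 0.004 m and z of socket_mouth in the frame of stand below 0.16 m), for 0.2 s.
2. the latch is pulled clear of the ball while the tongue is still down (value of joint latch above 0.013 m and z of socket_mouth in the frame of stand below 0.16 m), for 0.1 s.
3. the socket is lifted clear above the ball (z of socket_mouth in the frame of ball_top above 0.004 m), for 0.2 s.
At the end, for the whole second after the job is handed in: The program ends with the gripper holding the tongue still (under 0.1 rad/s): the middle of the socket's rim at least 4 mm above the top of the ball, at least 1.5 N between fingers and tongue or latch, tongue not resting on the ball; isolator off (over 1.4 rad) (z of socket_mouth in the frame of ball_top above 0.004 m and contact force between the fingers and tongue above 1.5 N and contact force between tongue and stand below 0.5 N and angular speed of tongue below 0.1 rad/s and value of joint isolator above 1.4 rad); the arm keeps its last pose, push and grip.
It fails at once if the latch is pulled before the isolator is off (value of joint latch above 0.005 m and value of joint isolator below 1.2 rad).
It fails at once if a loose thing on the bench is shoved, carried or knocked over (moved more than 30 mm) (distance of any of grease_tube, tape_roll, stop_plate, star_disc, brush from where it was at the start of the episode above 0.03 m).
It also fails if it takes over 66 s, if anything falls off the work surface, if the arm or the gripper's body presses on something with over 40 N, if the wrist force passes 120 N, or if a joint passes its speed limit or range.

## Working session

There is one attempt and no reset: what is moved stays moved. The work goes in short steps, each a Python script; the robot and the scene stay as the last script left them, time stands still between calls to the robot, and variables do not carry over. Pictures are saved under pics/ and viewed, at most 10 in all, crops included, and the job is handed in when it is done.

```bash
mkdir -p pics
python3 - <<'E'
from bench import env
import cv2,numpy as np
for n in("side","top"):
    c=env.camera(n); cv2.imwrite(f"pics/{n}0.png",c["frame"][:,:,::-1]); print(n,{k:np.round(v,4).tolist() for k,v in c.items() if k!="frame"})
s=env.state(); print(s)
E
```

```text
side {'K': [[498.7288, 0.0, 316.3403], [0.0, 498.7288, 233.8776], [0.0, 0.0, 1.0]], 'D': [-0.0328, 0.0, 0.0, 0.0, 0.0], 'origin': [-0.0932, -0.114, 0.7437], 'attitude': [-0.2565, 0.2905, 0.6987, -0.6014]}
top {'K': [[605.9095, 0.0, 319.6894], [0.0, 605.9095, 238.4217], [0.0, 0.0, 1.0]], 'D': [-0.1105, 0.0, 0.0, 0.0, 0.0], 'origin': [0.3167, -0.2229, 1.363], 'attitude': [0.0729, -0.0544, -0.7032, 0.7052]}
{'time': 0.1, 'joints': array([1.19268284e+00, 3.78025604e-01, 7.97976637e-02, 1.27444769e+00,
       1.47447867e-05, 1.46049659e+00]), 'dq': array([-2.86852812e-04, -2.88121485e-03,  3.12420591e-03,  1.12983916e-03,
       -2.86617269e-05, -2.26157610e-03]), 'effort': array([ 1.15354906e-03, -4.64695358e+01,  2.70581836e+01,  1.20502064e-02,
       -6.90185539e-05,  3.12998992e-06]), 'tool_pos': array([0.15205089, 0.55425314, 0.40384849]), 'eef_rot': array([ 1.33506997e-01,  9.91047425e-01, -9.09990233e-04, -2.34349055e-04]), 'contact_force': array([0.36631962, 0.04639633, 0.12652863]), 'ft_torque': array([-0.00010347,  0.04381944,  0.01012228]), 'grasp_force': 0.0, 'finger_gap': 0.9973759430297048}
```

View pics/side0.png

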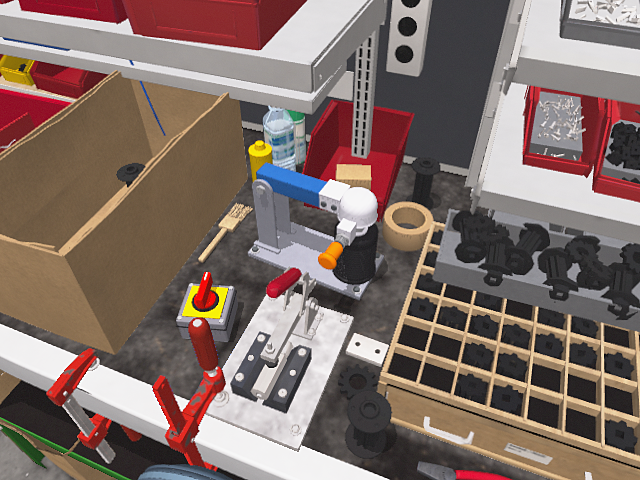

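View pics/top0.png

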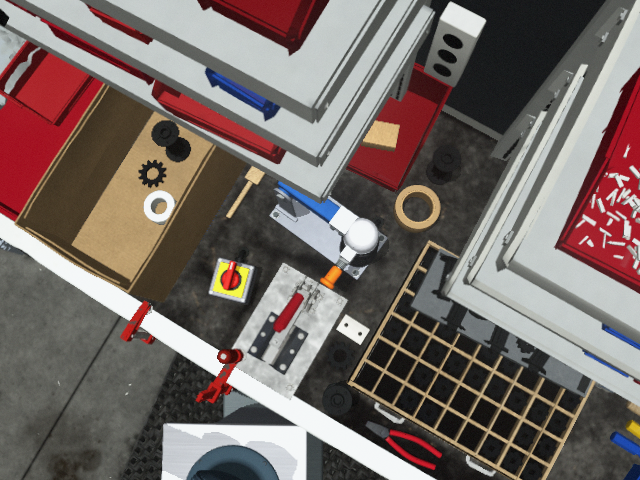

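The side view shows the dome at (356,207), orange knob at (330,255) and red handle at (205,292) on yellow plate. The top view shows the dome at (362,237), knob at (331,275), handle at (231,275), and the red toggle lever at (289,312) between them.

```bash
cat > h.py <<'E'
from bench import env
import cv2,numpy as np
from scipy.spatial.transform import Rotation as R
def ray(c,uv):
    p=cv2.undistortPoints(np.array(uv,float).reshape(-1,1,2),np.array(c["K"]),np.array(c["D"])).reshape(-1,2)
    d=np.c_[p[:,0],-p[:,1],-np.ones(len(p))]
    return np.array(c["origin"]),R.from_quat(c["attitude"]).apply(d)
def plane(c,uv,z):
    o,d=ray(c,uv); return o+d*((z-o[2])/d[:,2])[:,None]
def tri(a,ua,b,ub):
    (o,d),(p,e)=ray(a,ua),ray(b,ub); d,e=d[0],e[0]
    st=np.linalg.lstsq(np.c_[d,-e],p-o,rcond=None)[0]
    A,B=o+d*st[0],p+e*st[1]; return (A+B)/2,np.linalg.norm(A-B)
def mask(c,lo,hi,box):
    h=cv2.cvtColor(c["frame"],cv2.COLOR_RGB2HSV); m=cv2.inRange(h,np.array(lo),np.array(hi))
    k=np.zeros_like(m); x0,y0,x1,y1=box; k[y0:y1,x0:x1]=m[y0:y1,x0:x1]; return k
def cen(m):
    v,u=np.nonzero(m); return np.array([u.mean(),v.mean()]),len(u)
E
python3 - <<'E'
from h import *
s,t=env.camera("side"),env.camera("top")
O=((8,170,120),(18,255,255))
ks,kt=cen(mask(s,*O,(310,230,350,280))),cen(mask(t,*O,(312,255,350,295)))
print("knob",ks,kt,tri(s,ks[0],t,kt[0]),plane(t,kt[0],.145),plane(s,ks[0],.145))
W=((0,0,140),(179,60,255))
for c,b in((s,(335,180,382,235)),(t,(343,214,384,258))):
    m=mask(c,(0,0,175),(179,40,255),b); print(cen(m)); n,_,st,ce=cv2.connectedComponentsWithStats(m); i=1+st[1:,4].argmax(); print(st[i],ce[i])
B=((100,150,60),(115,255,255))
for c,b,nm in((s,(240,150,345,215),'s'),(t,(270,175,350,235),'t')):
    m=mask(c,*B,b); print(nm,cen(m),cv2.minAreaRect(cv2.findNonZero(m)), cv2.boxPoints(cv2.minAreaRect(cv2.findNonZero(m))).tolist())
Y=mask(t,(22,150,120),(35,255,255),(205,250,260,305)); r=cv2.minAreaRect(cv2.findNonZero(Y)); bp=cv2.boxPoints(r)
print("plate",plane(t,bp,.06).round(4),plane(t,[r[0]],.06))
Ys=mask(s,(22,150,120),(35,255,255),(175,270,245,330)); hu=cv2.convexHull(cv2.findNonZero(Ys)); q=cv2.approxPolyDP(hu,5,True).reshape(-1,2); print("plate s",q.tolist(),plane(s,q,.06).round(4))
f=t["frame"][200:320,200:400]; g=s["frame"][170:330,160:400]
a=cv2.resize(f,(800,480),interpolation=3); cv2.imwrite("pics/tc.png",a[:,:,::-1])
b=cv2.resize(g,(800,533),interpolation=3); cv2.imwrite("pics/sc.png",b[:,:,::-1])
E
```

```text
knob (array([330.3003003 , 256.84684685]), 333) (array([331.08203125, 276.82421875]), 256) (array([ 0.46050058, -0.21349472,  0.13990781]), np.float64(0.0008228067476923496)) [[ 0.45981438 -0.21393449  0.145     ]] [[ 0.45592891 -0.21225928  0.145     ]]
(array([353.72912913, 207.62402402]), 1665)
[ 335  181   42   54 1665] [353.72912913 207.62402402]
(array([357.56378987, 234.04596623]), 1066)
[343 214  34  36 941] [358.78108395 231.64612115]
s (array([291.46840391, 183.11009772]), 1535) ((293.7270812988281, 180.20306396484375), (69.90348815917969, 41.11969757080078), 37.405357360839844) [[253.47381591796875, 175.30349731445312], [278.45196533203125, 142.63973999023438], [333.9803466796875, 185.10263061523438], [309.002197265625, 217.76638793945312]]
t (array([311.52453988, 202.36196319]), 652) ((307.1873779296875, 196.46359252929688), (64.57122039794922, 18.528797149658203), 33.996456146240234) [[275.24017333984375, 186.09222412109375], [285.60040283203125, 170.73049926757812], [339.13458251953125, 206.8349609375], [328.77435302734375, 222.19668579101562]]
plate [[ 0.4403  0.0435  0.06  ]
 [ 0.5033  0.0298  0.06  ]
 [ 0.4877 -0.0338  0.06  ]
 [ 0.4251 -0.0197  0.06  ]] [[0.46398999 0.00487866 0.06      ]]
plate s [[227, 288], [219, 318], [182, 315], [192, 286]] [[ 0.4876 -0.0332  0.06  ]
 [ 0.4242 -0.0186  0.06  ]
 [ 0.4398  0.0435  0.06  ]
 [ 0.5016  0.0286  0.06  ]]
```

View pics/tc.png

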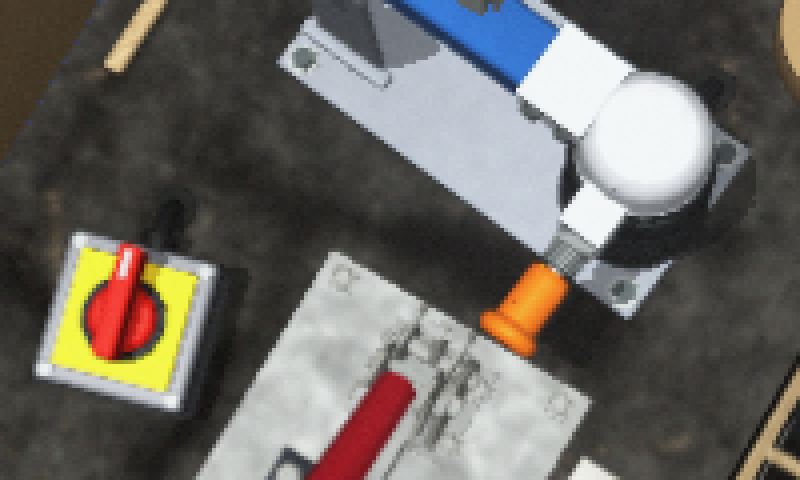

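View pics/sc.png

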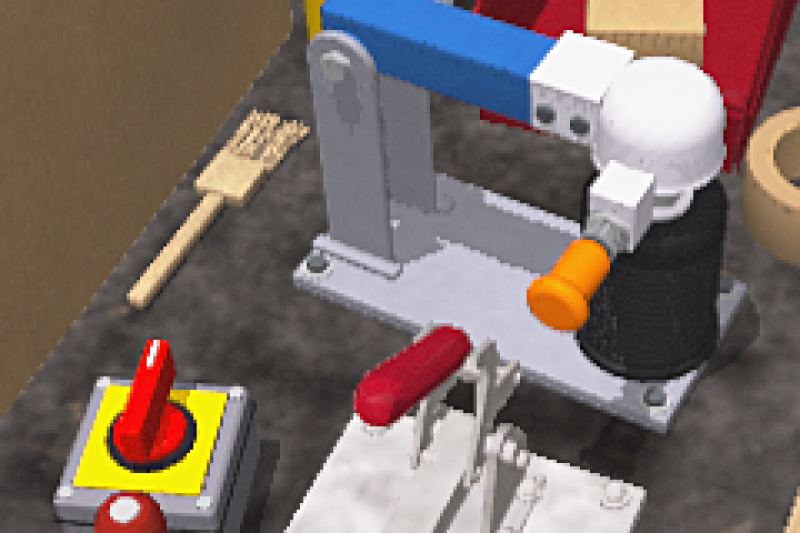

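Run:
```python
from h import *
s,t=env.camera("side"),env.camera("top")
T=lambda u,v:(200+(u+.5)/4-.5,200+(v+.5)/4-.5); S=lambda u,v:(160+(u+.5)*.3-.5,170+(v+.5)*.3-.5)
P=plane(t,[T(280,62),T(630,318),T(750,150)],.012); print("plate",P.round(4)); d=P[0]-P[1]; print(np.linalg.norm(d),np.linalg.norm(P[2]-P[1]))
Q=plane(s,[S(294,280),S(670,430),S(748,287)],.012); print("plate s",Q.round(4)); e=Q[0]-Q[1]
y=d/np.linalg.norm(d); x=np.array([y[1],-y[0],0]); print("yaw of y",np.arctan2(d[1],d[0]),np.arctan2(e[1],e[0]))
for A in(P,Q):
    c=(A[0]+A[2])/2; print("centre",c,"ball",c-.085*y,"knob",c-.085*y-.096*x)
print("dome",tri(s,S(658,125),t,T(645,142)))
# fixture lever & grip
print("lever top tip",plane(t,[T(400,385),T(300,490)],.2),tri(s,S(455,345),t,T(400,385)),tri(s,S(370,400),t,(276,330)))
```

```text
plate [[ 0.6171 -0.072   0.012 ]
 [ 0.4704 -0.2713  0.012 ]
 [ 0.566  -0.3397  0.012 ]]
0.2474878532307448 0.11760472677284486
plate s [[ 0.6121 -0.071   0.012 ]
 [ 0.465  -0.2722  0.012 ]
 [ 0.5643 -0.3411  0.012 ]]
yaw of y 0.9360803513710086 0.9395553517619116
centre [ 0.59154478 -0.20584086  0.012     ] ball [ 0.54114413 -0.27428627  0.012     ] knob [ 0.46384107 -0.21736318  0.012     ]
centre [ 0.58820104 -0.20602382  0.012     ] ball [ 0.53780039 -0.27446923  0.012     ] knob [ 0.46049733 -0.21754614  0.012     ]
dome (array([ 0.54067117, -0.27335875,  0.17131998]), np.float64(0.00036820481240916903))
lever top tip [[ 0.41637285 -0.15395876  0.2       ]
 [ 0.36589033 -0.10658661  0.2       ]] (array([ 0.42010721, -0.15172202,  0.15569478]), np.float64(0.0007899160854280282)) (array([ 0.35072102, -0.11025764,  0.20689662]), np.float64(0.0002461607516201301))
```

```bash
cat >> h.py <<'E'
def down(yaw): # tool y-axis along world yaw, z down
    y=np.array([np.cos(yaw),np.sin(yaw),0]); z=np.array([0,0,-1.]); return R.from_matrix(np.c_[np.cross(y,z),y,z])
BALL=np.array([.540,-.274,0]); YAW=.937
SX=np.array([np.sin(YAW),-np.cos(YAW),0]); SY=np.array([np.cos(YAW),np.sin(YAW),0])
ISO=np.array([.464,.005,0]); ION=-.217
E
python3 - <<'E'
from h import *
s,t=env.camera("side"),env.camera("top")
print("shelf corner",tri(s,(313,110),t,(323,200)),tri(s,(313,90),t,(323,200)))
print("carton R near corner top .25",plane(t,[(140,300),(240,150)],.25))
for a in(np.pi/2,-np.pi/2):
    for k in(0,.5,1):
        q=env.ik(ISO+[0,0,.245],down(ION+a+k*np.pi/2).as_quat()); print("iso",a,k,None if q is None else np.round(q,2))
for a in(0,np.pi):
  for th in (0,.15,.28):
    p=BALL-.114*SX-.085*0*SY+[0,0,.3+.05]; q=env.ik(p,(R.from_rotvec(-SX*th)*down(YAW+a)).as_quat()); print("knob",a,th,None if q is None else np.round(q,2))
E
```

```text
shelf corner (array([ 0.56782906, -0.20184872,  0.35237746]), np.float64(0.0009981879913141722)) (array([ 0.5585498 , -0.20186521,  0.39029672]), np.float64(0.0006117541229341675))
carton R near corner top .25 [[ 0.40242557  0.14195929  0.25      ]
 [ 0.69332056 -0.03819707  0.25      ]]
iso 1.5707963267948966 0 [-0.13  0.28 -0.5   0.79  0.    0.09]
iso 1.5707963267948966 0.5 [-0.13  0.28 -0.5   0.79  0.   -0.69]
iso 1.5707963267948966 1 [-0.13  0.28 -0.5   0.79  0.   -1.48]
iso -1.5707963267948966 0 [-0.13  0.28 -0.5   0.79  0.   -3.05]
iso -1.5707963267948966 0.5 [-0.13  0.28 -0.5   0.79  0.    2.45]
iso -1.5707963267948966 1 [-0.13  0.28 -0.5   0.79  0.    1.66]
knob 0 0 [-0.56  0.24 -0.26  1.08  0.    0.07]
knob 0 0.15 [-0.52  0.25 -0.24  1.09 -0.15  0.12]
knob 0 0.28 [-0.48  0.27 -0.23  1.11 -0.28  0.16]
knob 3.141592653589793 0 [-0.56  0.24 -0.26  1.08  0.   -3.07]
knob 3.141592653589793 0.15 [-0.52  0.25 -0.24  1.09 -0.15 -3.03]
knob 3.141592653589793 0.28 [-0.48  0.27 -0.23  1.11 -0.28 -2.99]
```

Run:
```python
from h import *
p=np.array(env.state()["tool_pos"])
env.movel([p[0],p[1],.47],speed=.25)
q=down(ION+np.pi/2).as_quat()
env.move_pose(ISO+[0,0,.46],q)
env.command_gripper(.55,30)
env.movel(ISO+[0,0,.30],speed=.2)
s=env.camera("top"); cv2.imwrite("pics/a.png",cv2.resize(s["frame"][200:350,150:350],(800,600))[:,:,::-1])
st=env.state(); print(st["time"],st["tool_pos"],st["contact_force"],st["joints"])
s=env.camera("side"); cv2.imwrite("pics/b.png",s["frame"][:,:,::-1])
```

```text
4.5333 [0.46473376 0.00490803 0.30124641] [ 0.61113874  0.34014734 -0.17217924] [-1.26061373e-01  2.18236515e-01 -4.17143085e-01  9.32991321e-01
 -7.20275123e-06  9.09156541e-02]
```

View pics/b.png

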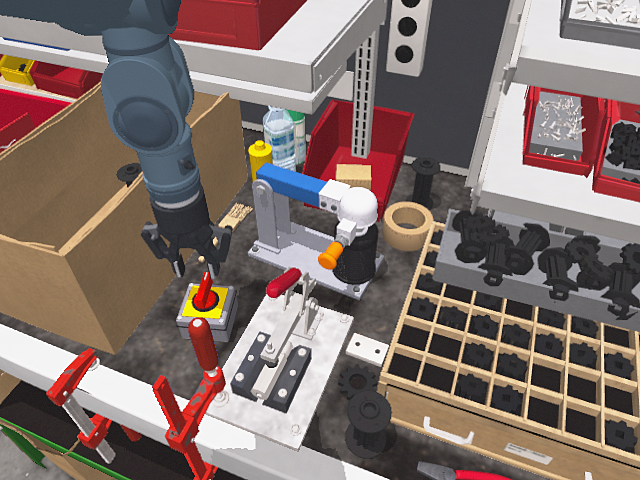

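The open fingers at (180,270) and (212,275) hang above the handle at (205,290), clear of the carton, so I go down, grip and turn.

Run:
```python
from h import *
def rep(m): s=env.state(); print(m,round(s["time"],2),s["tool_pos"].round(4),s["contact_force"].round(1),round(s["finger_gap"],3),round(s["grasp_force"],1))
env.movel(ISO+[0,0,.246],speed=.1); rep("down")
env.command_gripper(0,20); rep("grip")
for k in(.25,.5,.75,1.02):
    env.movel(ISO+[0,0,.246],down(ION+np.pi/2+k*np.pi/2).as_quat(),speed=.1); rep(k)
env.wait(.2); env.command_gripper(.5); rep("open")
env.movel(ISO+[0,0,.36],speed=.2); rep("up")
c=env.camera("top"); cv2.imwrite("pics/c.png",c["frame"][:,:,::-1])
c=env.camera("side"); cv2.imwrite("pics/d.png",c["frame"][:,:,::-1])
```

```text
down 5.28 [0.4643 0.005  0.2465] [ 0.5  0.1 -0.1] 0.548 0.0
grip 5.67 [0.4644 0.0048 0.2467] [-0.5 -1.1  4.4] 0.145 20.4
0.25 6.21 [0.4644 0.0047 0.2467] [-1.2 -2.4  6. ] 0.147 20.5
0.5 6.75 [0.4645 0.0046 0.2467] [-1.4 -2.7  5. ] 0.146 20.5
0.75 7.29 [0.4646 0.0045 0.2467] [-0.9 -3.9  5.7] 0.146 20.5
1.02 7.87 [0.4647 0.0044 0.2468] [ 0.8 -3.   5.7] 0.153 40.0
open 8.47 [0.4637 0.0052 0.2457] [-0.3 -0.3 -0.9] 0.496 0.0
up 9.18 [0.4637 0.0051 0.3592] [ 0.3 -0.1  0.1] 0.503 0.0
```

View pics/d.png

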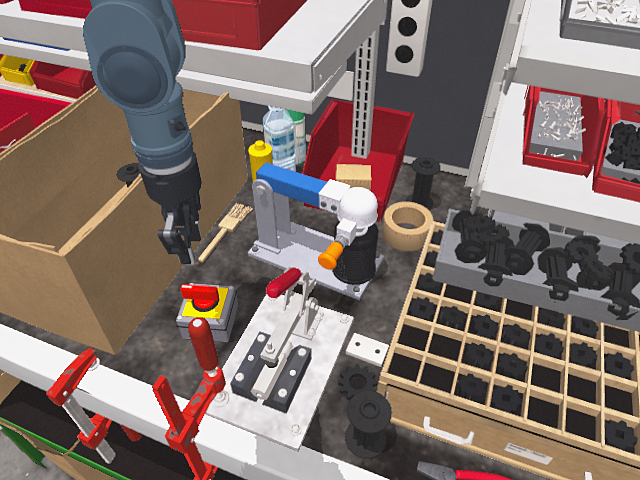

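The handle at (203,293) now points across (off), everything else in place. On to the knob.

Run:
```python
from h import *
def rep(m): s=env.state(); print(m,round(s["time"],2),s["tool_pos"].round(4),s["contact_force"].round(1),round(s["finger_gap"],3),round(s["grasp_force"],1))
K=np.array([.462,-.2165,0])+.002*SX
env.movel(ISO+[0,0,.40],speed=.2)
env.move_pose(K+[0,0,.40],down(YAW).as_quat()); rep("above")
env.command_gripper(.75,60)
env.movel(K+[0,0,.345],speed=.1); rep("near")
c=env.camera("side"); cv2.imwrite("pics/e.png",cv2.resize(c["frame"][120:320,200:460],(780,600))[:,:,::-1])
```

```text
above 11.04 [ 0.4635 -0.2172  0.3994] [-0.1  0.4  0.2] 0.501 0.0
near 12.08 [ 0.4638 -0.2178  0.3454] [0.3 0.  0.2] 0.75 0.0
```

View pics/e.png

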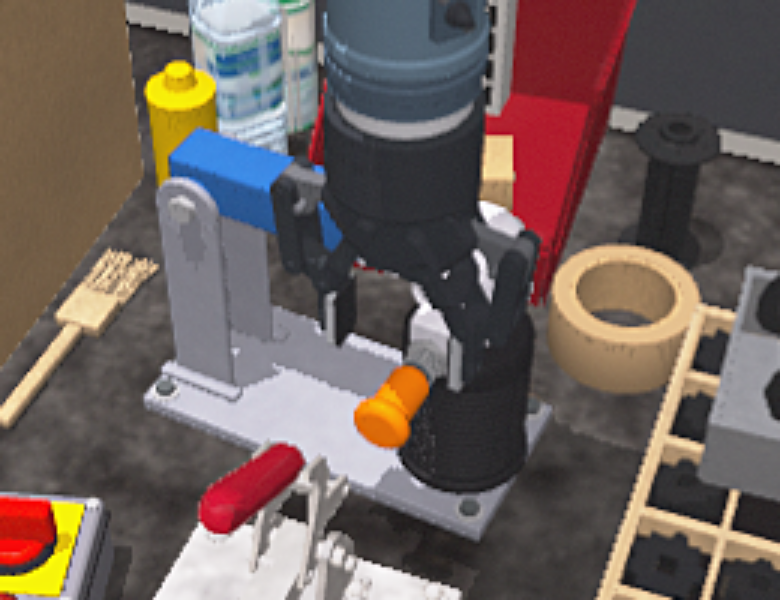

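Fingers straddle the knob (around (398,400) in the crop) with clearance on both sides; descend, grip and pull step by step.

Run:
```python
from h import *
def rep(m):
    s=env.state(); f=s["contact_force"]; print(m,round(s["time"],2),s["tool_pos"].round(4),"Fx,Fy,Fz stand",round(f@SX,1),round(f@SY,1),round(f[2],1),round(s["finger_gap"],3),round(s["grasp_force"],1),flush=True); return f@SX
K=np.array([.462,-.2165,0])+.002*SX
env.movel(K+[0,0,.3],speed=.08); rep("down")
env.command_gripper(0,60); rep("grip")
p0=np.array(env.state()["tool_pos"]); p0=K+[0,0,.3]
for d in(.004,.008,.012,.015,.0165):
    env.movel(p0-d*SX,speed=.03); env.wait(.2); rep(d)
c=env.camera("side"); cv2.imwrite("pics/f.png",cv2.resize(c["frame"][120:320,200:460],(780,600))[:,:,::-1])
```

```text
down 12.84 [ 0.4638 -0.2178  0.3003] Fx,Fy,Fz stand 1.1 -0.4 1.1 0.75 0.0
grip 13.29 [ 0.4641 -0.2175  0.3007] Fx,Fy,Fz stand -0.6 3.1 4.3 0.256 58.6
0.004 13.78 [ 0.4622 -0.2161  0.3008] Fx,Fy,Fz stand 5.8 4.0 -0.3 0.259 58.8
0.008 14.26 [ 0.4593 -0.214   0.3009] Fx,Fy,Fz stand 7.4 4.5 -1.6 0.254 58.8
0.012 14.74 [ 0.4564 -0.2119  0.3009] Fx,Fy,Fz stand 8.6 4.4 -2.8 0.262 58.8
0.015 15.19 [ 0.4542 -0.2102  0.3009] Fx,Fy,Fz stand 8.8 4.0 -4.0 0.261 58.8
0.0165 15.64 [ 0.4531 -0.2095  0.301 ] Fx,Fy,Fz stand 9.1 3.8 -4.0 0.26 58.8
```

View pics/f.png

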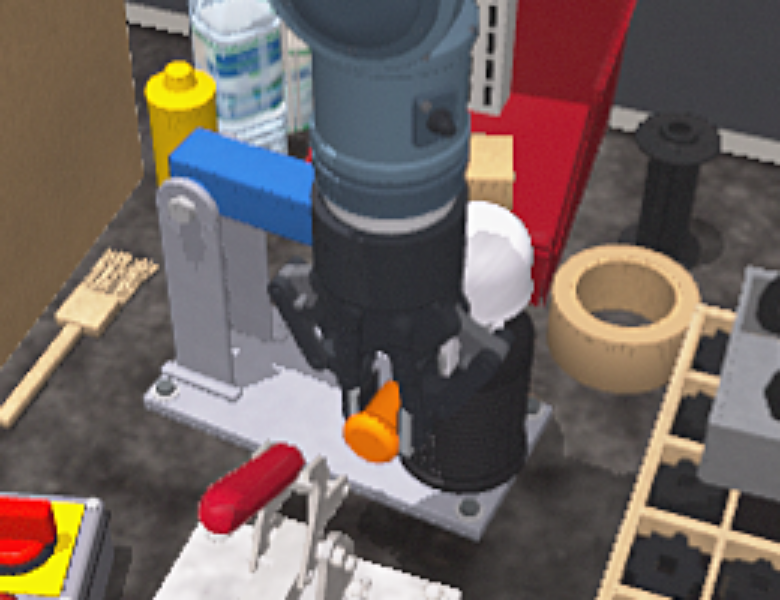

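The knob's rim moved from (382,420) to (370,440) in the crop, about 13 mm; the force is 9 N. Pull further, with a firmer grip, towards the stop.

Run:
```python
from h import *
def rep(m):
    s=env.state(); f=s["contact_force"]; print(m,round(s["time"],2),s["tool_pos"].round(4),"Fx,Fy,Fz stand",round(f@SX,1),round(f@SY,1),round(f[2],1),round(s["finger_gap"],3),round(s["grasp_force"],1),flush=True); return f@SX
K=np.array([.462,-.2165,0])+.002*SX; p0=K+[0,0,.3]
env.command_gripper(0,110); rep("grip")
for d in(.018,.0195,.021,.0225,.024,.0255):
    env.movel(p0-d*SX,speed=.03); env.wait(.25)
    if rep(d)>17: break
```

```text
grip 15.91 [ 0.4531 -0.2095  0.3011] Fx,Fy,Fz stand 9.6 4.4 -5.0 0.247 107.8
0.018 16.41 [ 0.4521 -0.2087  0.3011] Fx,Fy,Fz stand 9.5 4.8 -4.0 0.249 107.8
0.0195 16.91 [ 0.451  -0.2079  0.3012] Fx,Fy,Fz stand 10.7 4.5 -5.0 0.245 107.9
0.021 17.41 [ 0.45   -0.2071  0.3013] Fx,Fy,Fz stand 11.3 5.4 -4.4 0.248 107.8
0.0225 17.91 [ 0.4489 -0.2064  0.3013] Fx,Fy,Fz stand 11.1 3.9 -4.7 0.246 107.8
0.024 18.41 [ 0.448  -0.2057  0.3016] Fx,Fy,Fz stand 13.0 4.6 -5.0 0.247 107.8
0.0255 18.91 [ 0.4476 -0.2055  0.3021] Fx,Fy,Fz stand 15.9 3.6 -5.7 0.248 107.8
```

The stop has been reached (force rising steeply from 24 mm). Lift along the arc, watching the force.

Run:
```python
from h import *
def rep(m):
    s=env.state(); f=s["contact_force"]; print(m,round(s["time"],2),s["tool_pos"].round(4),"F stand",round(f@SX,1),round(f@SY,1),round(f[2],1),round(s["finger_gap"],3),round(s["grasp_force"],1),flush=True); return f[2]
K=np.array([.462,-.2165,0])+.002*SX; g0=K+[0,0,.145]-.0245*SX
for th in(.03,.06,.1,.15,.2,.25,.3):
    dy=(-.18*np.cos(th)-.02*np.sin(th))+.18; dz=.18*np.sin(th)-.02*np.cos(th)+.02
    r=R.from_rotvec(-SX*th*.6)*down(YAW)
    env.movel(g0+dy*SY+[0,0,dz]-.155*r.apply([0,0,1]),r.as_quat(),speed=.05)
    if rep(th)<-28: break
env.wait(.5); rep("end")
c=env.camera("side"); cv2.imwrite("pics/g.png",cv2.resize(c["frame"][100:340,160:460],(750,600))[:,:,::-1])
```

```text
0.03 19.18 [ 0.4493 -0.2038  0.3071] F stand 15.2 4.1 -5.7 0.243 108.1
0.06 19.44 [ 0.4508 -0.2018  0.3122] F stand 15.6 5.2 -7.4 0.244 108.1
0.1 19.75 [ 0.4529 -0.1989  0.3189] F stand 16.3 5.0 -10.4 0.247 108.1
0.15 20.1 [ 0.4552 -0.1945  0.3274] F stand 14.0 5.0 -8.5 0.242 107.9
0.2 20.45 [ 0.4583 -0.1904  0.3355] F stand 16.2 4.9 -11.6 0.24 108.1
0.25 20.8 [ 0.4624 -0.1862  0.3463] F stand 12.0 1.3 3.5 0.243 107.4
0.3 21.15 [ 0.4657 -0.1812  0.3543] F stand 11.7 1.6 0.0 0.243 107.7
end 21.65 [ 0.4656 -0.1813  0.3541] F stand 11.5 2.1 0.3 0.242 107.7
```

View pics/g.png

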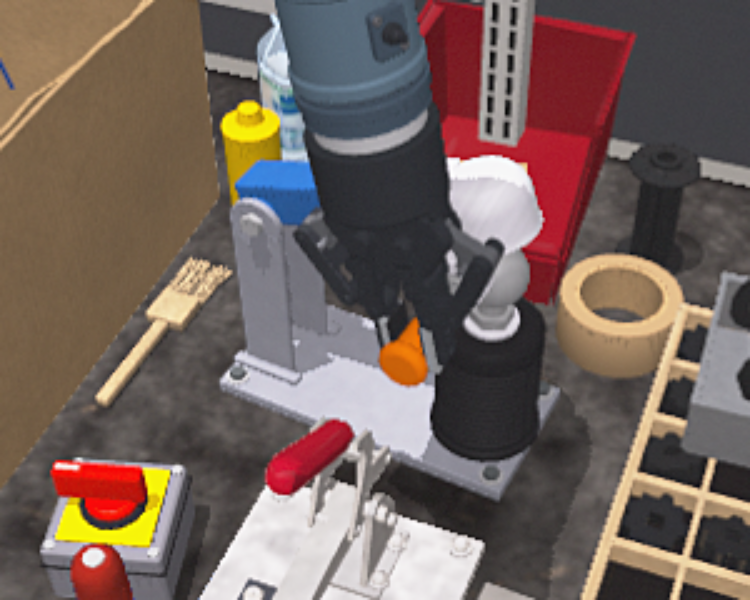

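The tongue is up, with the ball visible under the socket at (500,275), the loose things undisturbed and the isolator off. The vertical load dropped to 0 at 0.25 rad though, so I check whether something else carries the tongue.

Run:
```python
from h import *
def rep(m):
    s=env.state(); f=s["contact_force"]; print(m,round(s["time"],2),s["tool_pos"].round(4),"F stand",round(f@SX,1),round(f@SY,1),round(f[2],1),"T",round(s["ft_torque"]@SX,2),round(s["ft_torque"]@SY,2),round(s["finger_gap"],3),s["joints"].round(3),flush=True); return f[2]
K=np.array([.462,-.2165,0])+.002*SX; g0=K+[0,0,.145]-.0245*SX
def go(th,tilt):
    dy=(-.18*np.cos(th)-.02*np.sin(th))+.18; dz=.18*np.sin(th)-.02*np.cos(th)+.02
    r=R.from_rotvec(-SX*tilt)*down(YAW)
    env.movel(g0+dy*SY+[0,0,dz]-.155*r.apply([0,0,1]),r.as_quat(),speed=.04); env.wait(.2); rep((th,tilt))
rep("now")
go(.3,.22); go(.3,.18); go(.32,.18); go(.34,.18); go(.32,.18)
c=env.camera("top"); cv2.imwrite("pics/t2.png",cv2.resize(c["frame"][130:330,240:440],(600,600))[:,:,::-1])
```

```text
now 21.7 [ 0.4656 -0.1813  0.3541] F stand 13.0 2.0 1.1 T 1.51 -2.33 0.244 [-0.45   0.263 -0.218  1.108 -0.176  0.189]
(0.3, 0.22) 22.21 [ 0.4695 -0.1763  0.3515] F stand 16.4 4.4 -7.7 T 0.71 -2.99 0.243 [-0.427  0.277 -0.21   1.117 -0.217  0.21 ]
(0.3, 0.18) 22.72 [ 0.465  -0.1809  0.3531] F stand 10.5 3.2 -3.8 T 1.13 -2.6 0.238 [-0.45   0.264 -0.22   1.109 -0.177  0.188]
(0.32, 0.18) 23.17 [ 0.4651 -0.1803  0.3561] F stand 11.0 4.3 -4.8 T 0.77 -2.61 0.239 [-0.448  0.263 -0.213  1.118 -0.178  0.19 ]
(0.34, 0.18) 23.62 [ 0.4652 -0.1796  0.359 ] F stand 9.8 1.7 -6.5 T 0.43 -2.72 0.235 [-0.447  0.262 -0.207  1.127 -0.178  0.191]
(0.32, 0.18) 24.07 [ 0.465  -0.1802  0.3559] F stand 9.9 3.1 -6.4 T 0.71 -2.7 0.241 [-0.448  0.263 -0.214  1.118 -0.178  0.19 ]
```

View pics/t2.png

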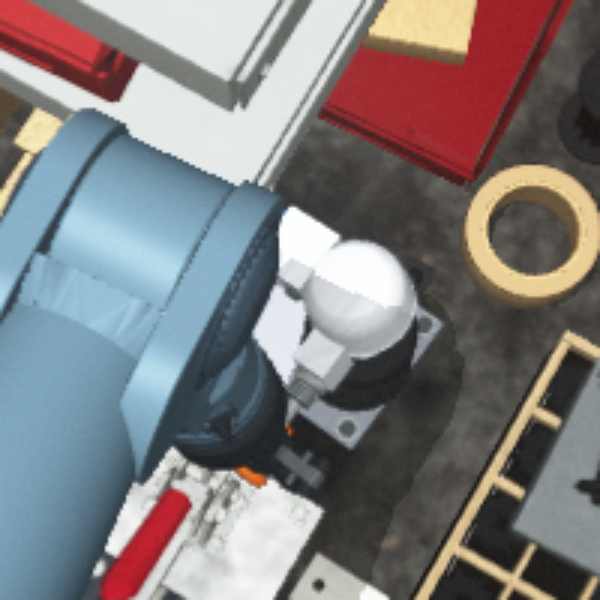

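The vertical load is back at the tongue's weight, about 6 N, and it follows small moves up and down. The dome at (360,290) in the crop hangs free, touched by neither arm nor shelf. Hand in.

Run:
```python
from h import *
env.wait(.5); s=env.state(); print(s["time"],s["contact_force"],s["grasp_force"],abs(s["dq"]).max()); print(env.sign_off())
```

```text
24.6167 [10.41309544 -4.19815591 -5.73884053] 108.34574818611145 0.0007033012540869235
the job is handed in; nothing more can be done
None
```

I turned the isolator off, then pulled the latch to its stop with the tongue down, lifted the tongue, and handed the job in at 24.6 s with it held still and its socket an estimated 15 mm or more above the ball; the loose things near the stand looked undisturbed in the last pictures.

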